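# Put two planners back into a crowded desk book rack

## Task

Put the two tall planners (red and blue) that stand loose on the desk back into the two-bay wooden book rack, one in each bay, either way round: lower each one in beside the leaning pocket books, gently easing them aside with it, so that in the end all six stand upright on the rack's floor. Don't drop the planners, knock them over or force them in, don't shove the rack out of its place, and leave the tumbler, tin, tape dispenser and fan base alone.

Things in the scene. Friction and masses are not known exactly. Their poses are not given: they have to be found in the camera images.
- rack: wooden desk book rack with two bays, open at the top, loose on the desk, 1.5 kg, left or right of the middle and turned any way; books stand in it side by side along its y axis. Origin: centre of its underside, z up. Outside 138 mm in x, 168 mm in y. Two solid end panels (12 mm thick) and a middle divider (8 mm, at y = 0) reach to z = 122 mm; along both long sides a low 10 mm rail reaches to z = 34 mm
- bay_a (a point): centre of the floor of the rack's -y bay, 10 mm above the rack's underside, axes as the rack's. The bay measures 68 mm in y and 118 mm in x between the rails. It holds the yellow and grey books (33 mm together) and has room for one planner (22 mm): the V between the bay's -y wall and the yellow book is about 10 mm wide at the floor, 33 mm at the books' tops; pushing their feet towards +y rights them
- bay_b (a point): centre of the floor of the rack's +y bay, 76 mm from bay_a, same size and axes. It holds the orange and green books (33 mm together) and has room for one planner: the V between the divider (the bay's -y wall) and the orange book is about 10 mm wide at the floor, 33 mm at the books' tops; pushing their feet towards +y rights them
- pocket_yellow_mid (a point): yellow hardback pocket book, 108 mm high (its z), 15 mm thick (its y), 85 mm deep (its x); the point is its centre, half-way up. In bay_a, on the -y side. Starts leaning about 12 deg, top towards the rack's +y end (its pose shows the lean). About 100 g (+-30 %); its foot slides on the rack's floor when pushed
- pocket_grey_mid (a point): grey hardback pocket book, 110 mm high (its z), 18 mm thick (its y), 85 mm deep (its x); the point is its centre, half-way up. In bay_a, against the divider. Starts leaning about 12 deg, top towards the rack's +y end (its pose shows the lean). About 120 g (+-30 %); its foot slides on the rack's floor when pushed
- pocket_orange_mid (a point): orange hardback pocket book, 106 mm high (its z), 15 mm thick (its y), 85 mm deep (its x); the point is its centre, half-way up. In bay_b, on the -y side. Starts leaning about 12 deg, top towards the rack's +y end (its pose shows the lean). About 100 g (+-30 %); its foot slides on the rack's floor when pushed
- pocket_green_mid (a point): green hardback pocket book, 110 mm high (its z), 18 mm thick (its y), 85 mm deep (its x); the point is its centre, half-way up. In bay_b, against the +y end panel. Starts leaning about 12 deg, top towards the rack's +y end (its pose shows the lean). About 120 g (+-30 %); its foot slides on the rack's floor when pushed
- planner_red_mid (a point): red hardback planner with a black elastic band, 160 mm high (its z), 22 mm thick (its y), 105 mm deep (its x), about 260 g (+-30 %), smooth covers, the same either way round; the point is its centre, half-way up (80 mm above its foot). It starts standing by itself upright on the desk, at any yaw
- planner_blue_mid (a point): blue hardback planner with a black elastic band, 160 mm high (its z), 22 mm thick (its y), 105 mm deep (its x), about 260 g (+-30 %), smooth covers, the same either way round; the point is its centre, half-way up (80 mm above its foot). It starts standing by itself upright on the desk, at any yaw
- tumbler: empty glass tumbler, a bystander: 98 mm high, 76 mm across the rim, 61 mm at the foot; origin at the centre of its underside
- tin: round aluminium tin with a knurled twist cap, a bystander: 84 mm across, 66 mm high; origin at the centre of its underside
- tape_dispenser: stainless steel desk tape dispenser, a bystander: 150 mm long (its y), 56 mm wide (its x), 84 mm high; origin at the centre of its underside
- fan_base: white plastic base of a desk fan (its head is off), fixed to the desk, a bystander: round foot 160 mm across and 32 mm high, neck with a fork 68 mm wide up to 168 mm high; origin at the centre of its underside. It stands on the other side of the middle than the rack
There are look-alikes about, which are no part of the job. Several things look just like the part that bears planner_red_mid: the one meant starts farthest from the robot's base.

How it is judged:
At the end, for the whole second after the job is handed in: All six books rest in the rack on its floor (height -6/+8 mm), within 0.16 rad of upright, between the end panels and rails (centre: y +-66 mm; x +-14 mm planners, +-24 mm pocket books); rack upright, moved under 40 mm; tumbler, tin, dispenser upright, moved under 20 mm (z of planner_red_mid in the frame of rack between 0.084 and 0.098 m and y of planner_red_mid in the frame of rack between -0.066 and 0.066 m and x of planner_red_mid in the frame of rack between -0.014 and 0.014 m and angle between each of planner_red_mid, planner_blue_mid, pocket_yellow_mid, pocket_grey_mid, pocket_orange_mid, pocket_green_mid's own z axis and vertical below 0.16 rad and linear speed of each of planner_red, planner_blue, pocket_yellow, pocket_grey, pocket_orange, pocket_green, rack below 0.02 m/s and z of planner_blue_mid in the frame of rack between 0.084 and 0.098 m and y of planner_blue_mid in the frame of rack between -0.066 and 0.066 m and x of planner_blue_mid in the frame of rack between -0.014 and 0.014 m and z of pocket_yellow_mid in the frame of rack between 0.058 and 0.072 m and y of pocket_yellow_mid in the frame of rack between -0.066 and 0.066 m and x of pocket_yellow_mid in the frame of rack between -0.024 and 0.024 m and z of pocket_grey_mid in the frame of rack between 0.059 and 0.073 m and y of pocket_grey_mid in the frame of rack between -0.066 and 0.066 m and x of pocket_grey_mid in the frame of rack between -0.024 and 0.024 m and z of pocket_orange_mid in the frame of rack between 0.057 and 0.071 m and y of pocket_orange_mid in the frame of rack between -0.066 and 0.066 m and x of pocket_orange_mid in the frame of rack between -0.024 and 0.024 m and z of pocket_green_mid in the frame of rack between 0.059 and 0.073 m and y of pocket_green_mid in the frame of rack between -0.066 and 0.066 m and x of pocket_green_mid in the frame of rack between -0.024 and 0.024 m and distance of rack from where it was at the start of the episode below 0.04 m and angle between rack's own z axis and vertical below 0.05 rad and distance of each of tumbler, tin, tape_dispenser from where it was at the start of the episode below 0.02 m and angle between each of tumbler, tin, tape_dispenser's own z axis and vertical below 0.1 rad); the robot touches nothing.
It fails at once if a planner is dropped, thrown or knocked over (faster than 0.5 m/s with no finger on it) ((contact force between the fingers and planner_red below 0.05 N and linear speed of planner_red above 0.5 m/s) or (contact force between the fingers and planner_blue below 0.05 N and linear speed of planner_blue above 0.5 m/s)).
It fails at once if a planner is forced: it presses on the rack or on a book with more than 30 N (contact force between any of planner_red, planner_blue and rack above 30 N or contact force between any of planner_red, planner_blue and pocket_yellow above 30 N or contact force between any of planner_red, planner_blue and pocket_grey above 30 N or contact force between any of planner_red, planner_blue and pocket_orange above 30 N or contact force between any of planner_red, planner_blue and pocket_green above 30 N).
It fails at once if tumbler, tin or tape dispenser is shoved more than 20 mm or tipped (distance of any of tumbler, tin, tape_dispenser from where it was at the start of the episode above 0.02 m or angle between any of tumbler, tin, tape_dispenser's own z axis and vertical above 0.3 rad).
It fails at once if the fan base is struck (more than 25 N) (contact force between fan_base and anything else above 25 N).
It fails at once if the rack is shoved more than 40 mm or tipped (distance of rack from where it was at the start of the episode above 0.04 m or angle between rack's own z axis and vertical above 0.2 rad).
It also fails if it takes over 67 s, if anything falls off the work surface, if the arm or the gripper's body presses on something with over 40 N, if the wrist force passes 120 N, or if a joint passes its speed limit or range.

## Robot

A 7-joint arm with a two-finger parallel gripper is mounted at the origin on the work surface. World frame = base frame: x ahead of the robot, y to its left, z up, the work surface at z = 0. Lengths are in m, angles in rad, forces in N, time in s.
With the tool pointing down it reaches from about 0.375 to 0.925 m from the base axis. Payload 3.1 kg.
Tool frame: the origin (TCP) lies at the very end of the fingers, on their centre line; the grasp point (between the pads) lies 19 mm behind it; z points along the fingers, y is the line along which they close (so a half turn about z gives the same grasp; the last joint's range is limited). The gripper opens to 85 mm and grips with 20 to 120 N. Pads are 22 mm wide; open, the fingers measure 114 mm over their backs; the gripper's body (76 mm by 85 mm) begins 54 mm behind the grasp point. The pads swing forward as they close: fully open they stand 13 mm farther back than shut.
Start: joints at [1.235, 0.383, 0.044, 1.598, -0.018, 1.161, -0.05], TCP at [0.153, -0.632, 0.231] pointing down, gripper open.
Joint ranges: [-2.61, 2.61], [-0.41, 2.15], [-1.48, 1.57], [0, 2.5], [-1.57, 4.71], [0.05, 1.97], [-2.85, 2.85]. Speed limits (rad/s): [2.79, 2.79, 3.14, 3.14, 3.14, 3.14, 3.14].

## Interface

Orientations are given as a rotation vector (axis times angle).
In Python, from plant import state, snapshot, job_done gives the robot as it stands.
- The arm moves only by the tool carry_out, never from a script. Its arguments are lists of equal length, an entry for each row: "delta_pos": the shift along the world's x, y, z in mm, a list of three; "turn": the turn, a rotation vector about the world's x, y, z in degrees, a list of three. A call has 1 to 12 rows; each row shifts and turns the commanded pose from where the row before left it; what a row does not reach is not made up. A row lasts 1/10 s, in which the tool goes at most 50 mm and 8.59 degrees, less where a joint would pass 70% of its speed; a pose out of reach is approached as far as the arm can. A call is refused whole if a number of a shift passes 50 or a number of a turn 8.59, either way. A call with a gripper value outside its range is refused whole. "jaw" is the opening, from -1 (shut) to 1 (fully open), so that 0 is half open, set as the call begins (left out, the last holds). The fingers move at their own pace and stop on an object; "squeeze" is the grip in N (left out, the last holds). Time passes only in rows, so rows that do not move let the fingers close. It gives the time, the measured TCP pose, the force, the opening and the grip force at its end, in the units of the state.
- state(): the state, without advancing time (a new reading comes with each control period).
- snapshot(name): name is "scene" or "side" or "wrist"; returns a dict with "frame" (420x560x3 uint8, blue, green, red), "range_z" (420x560 float32, m along the optical axis (not along the pixel's ray), 0 where there is no reading), "K" (3x3 intrinsics, pixels), "dist_coeffs" ([k1, k2, p1, p2, k3] as OpenCV has them; the pictures are not rectified), "cam_to_world" (4x4, takes a point from camera to world coordinates). Camera axes: x right, y up, looking along -z (the intrinsics and any distortion apply to the point x, -y, -z); pixel columns grow to the right and rows downward; lengths in m; the calibration is good to about 2 mm. A picture is of the moment at which its call begins.
- job_done(): hands the job in; it is judged then, once.
The state is a dict: "clock": time; "joint_positions": joint angles; "qd": joint speeds; "joint_efforts": joint torques, N m; "eef_pos": TCP position; "tcp_rot": TCP orientation; "wrist_force": force on the tool from outside, world axes, zero at the start; "wrist_torque": the same for the moment, N m; "finger_gap": finger opening in m; "grasp_force": force on a finger pad.
Only numpy, scipy, OpenCV 4.12 (cv2) and the standard library are available. Lean on these libraries where they do the work, as an engineer would, in place of code of your own. Each camera call takes 0.05 s, during which the arm holds its last target. There are 200 camera calls.

## Working session

There is one attempt and no reset: what is moved stays moved. The work goes in short steps, Python scripts to look and compute and a tool call to move; the robot and the scene stay as the last step left them, time stands still between calls to the robot, and variables do not carry over. Pictures are saved under pics/ and viewed, at most 10 in all, crops included, and the job is handed in when it is done.

Besides the shell and the picture viewer there is one more tool, called as a command line: name --argument value ..., lists and objects as JSON in quotes. carry_out: Moves the arm, as the interface text tells. Its arguments: {"type":"object","properties":{"delta_pos":{"type":"array","items":{"type":"array","items":{"type":"number"}}},"turn":{"type":"array","items":{"type":"array","items":{"type":"number"}}},"jaw":{"type":"number"},"squeeze":{"type":"number"}},"required":["delta_pos","turn"]}

```bash
mkdir -p pics; ls; cat > h.py <<'E'
import numpy as np, cv2
from plant import state, snapshot, job_done
def cloud(s):
    K,d,T=s["K"],np.array(s["dist_coeffs"]),np.array(s["cam_to_world"])
    h,w=s["range_z"].shape
    u,v=np.meshgrid(np.arange(w),np.arange(h))
    n=cv2.undistortPoints(np.stack([u,v],-1).reshape(-1,1,2).astype(float),np.array(K),d).reshape(h,w,2)
    z=s["range_z"]
    P=np.stack([n[...,0]*z,-n[...,1]*z,-z],-1)
    return P@T[:3,:3].T+T[:3,3]
E
python3 - <<'E'
from h import *
for n in("scene","side"):
    s=snapshot(n); cv2.imwrite(f"pics/{n}0.png",s["frame"]); np.savez(f"{n}0.npz",P=cloud(s),f=s["frame"],r=s["range_z"])
    print(n,np.round(s["cam_to_world"],3).tolist())
print(state())
E
```

```text
pics
scene [[0.78, -0.402, 0.479, 0.964], [0.625, 0.497, -0.602, -0.572], [0.004, 0.769, 0.639, 0.673], [0.0, 0.0, 0.0, 1.0]]
side [[-0.967, 0.174, -0.184, 0.345], [-0.252, -0.602, 0.757, 0.777], [0.02, 0.779, 0.627, 0.718], [0.0, 0.0, 0.0, 1.0]]
{'clock': 0.1, 'joint_positions': array([ 1.23518779,  0.38376188,  0.04384801,  1.59945219, -0.01790011,
        1.16118165, -0.04993468]), 'qd': array([-0.00159615, -0.00343487,  0.00040212, -0.00308717,  0.00079524,
        0.00056137, -0.00175342]), 'joint_efforts': array([ 2.53443235e-03, -4.34731400e+01,  1.02946367e+00, -2.50456452e+01,
        1.08995754e-02,  5.46089286e-03,  5.18458876e-06]), 'eef_pos': array([ 0.15290961, -0.63086664,  0.22999103]), 'tcp_rot': array([-3.11704653e+00, -3.72440527e-01,  6.52436019e-04]), 'wrist_force': array([1.15028123, 0.78158322, 0.41223716]), 'wrist_torque': array([ 0.03388202,  0.00141445, -0.01216406]), 'grasp_force': 0.0, 'finger_gap': 0.0851492889940177}
```

View pics/scene0.png

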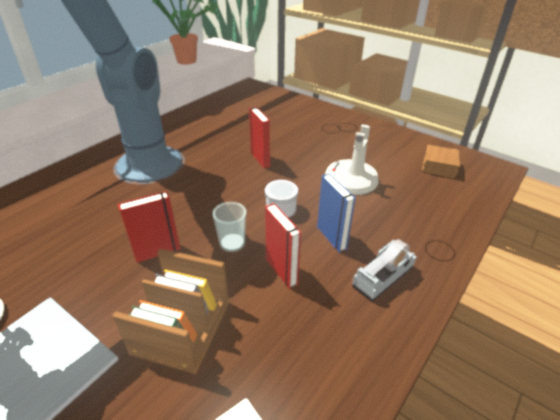

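View pics/side0.png

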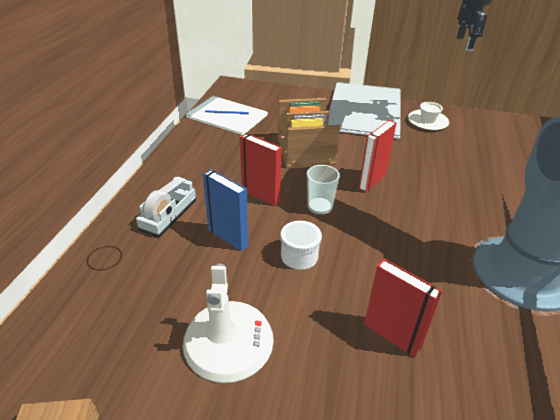

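Three red planners appear in the scene view, at pixels (150,228), (260,138) and (282,245); the side view shows them at (378,156), (400,308) and (262,170). The blue one is at (335,212). The rack is at (175,305), the tin at (281,198), the tumbler at (230,226), the dispenser at (385,267) and the fan base at (353,170). Next I'll measure them.

```bash
cat > m.py <<'E'
from h import *
D=[np.load(f"{n}0.npz") for n in("scene","side")]
P=np.concatenate([d["P"][d["r"]>0] for d in D]); C=np.concatenate([d["f"][d["r"]>0] for d in D])
hsv=cv2.cvtColor(C[None],cv2.COLOR_BGR2HSV)[0].astype(int)
E
cat > a.py <<'E'
from m import *
def clusters(m,eps=.008,mn=40):
    p=P[m]; g=np.zeros((300,400),np.uint8)
    ij=np.round((p[:,:2]-[-.3,-1.0])/0.005).astype(int); ok=((ij>=0)&(ij<[300,400])).all(1); p=p[ok];ij=ij[ok]
    g[ij[:,0],ij[:,1]]=1; g=cv2.dilate(g,np.ones((3,3)))
    n,l=cv2.connectedComponents(g); k=l[ij[:,0],ij[:,1]]
    return [p[k==i] for i in range(1,n) if (k==i).sum()>mn]
inw=(np.hypot(P[:,0],P[:,1])<1.0)&(np.hypot(P[:,0],P[:,1])>.2)
print("tops z .15-.17")
for p in clusters(inw&(P[:,2]>.15)&(P[:,2]<.172)):
    r=cv2.minAreaRect((p[:,:2]*1000).astype(np.float32)); print(len(p),np.round(r[0],1),np.round(r[1],1),round(r[2],1),p[:,2].max().round(4),"R",np.hypot(*np.array(r[0])).round())
print("all >0.02")
for p in clusters(inw&(P[:,2]>.02)&(P[:,2]<.2)):
    r=cv2.minAreaRect((p[:,:2]*1000).astype(np.float32)); print(len(p),np.round(r[0],1),np.round(r[1],1),round(r[2],1),p[:,2].max().round(4))
E
python3 a.py
```

```text
tops z .15-.17
1113 [259.4 234.5] [ 30.5 107.3] 63.3 0.1624 R 350.0
790 [ 339.  -232.7] [110.3  27.1] 64.6 0.1628 R 411.0
254 [545.7 354.2] [25.7 18.4] 8.0 0.1699 R 651.0
851 [604.  -94.2] [ 31.3 106.8] 69.8 0.162 R 611.0
237 [557.9 301.2] [26.4 18.5] 18.1 0.1697 R 634.0
873 [632.3  70.7] [ 30.6 107.7] 65.3 0.1628 R 636.0
all >0.02
324 [ 203.9 -598.6] [60.2 72.6] 0.5 0.0583
5170 [260.  233.9] [ 31.9 110.6] 63.5 0.1624
6736 [ 402.4 -610.4] [223.5 310. ] 3.5 0.0249
4143 [ 339.3 -231.7] [113.6  27.5] 64.0 0.1628
2367 [453.5 -96. ] [79.5 78.7] 42.4 0.1007
2218 [464.4  82.6] [91.5 84.4] 83.0 0.0698
11588 [ 539.2 -331. ] [143.4 176.7] 22.9 0.1267
7006 [540.5 327.2] [149.4 147.6] 80.6 0.1699
4118 [604.3 -93.7] [ 32.4 108.4] 69.2 0.162
4252 [631.5  71.1] [ 31.1 109.4] 65.2 0.1628
2197 [722.  556.1] [103.8 104.9] 18.1 0.0512
3340 [790.6  36.8] [156.6  64.7] 78.4 0.087
```

```bash
cat > b.py <<'E'
from m import *
def axis(p):
    c=p.mean(0); w,v=np.linalg.eigh(np.cov((p-c).T)); return v[:,1],v[:,0]
for n,c0 in(("red",(.604,-.094)),("blue",(.632,.071))):
    for k,d in enumerate(D+[None]):
        Q=P if d is None else d["P"][d["r"]>0]
        m=(np.hypot(Q[:,0]-c0[0],Q[:,1]-c0[1])<.065)&(Q[:,2]>.153)&(Q[:,2]<.168); q=Q[m]
        r=cv2.minAreaRect((q[:,:2]*1000).astype(np.float32)); b=cv2.boxPoints(r); e=[b[1]-b[0],b[2]-b[1]]; l=max(e,key=np.hypot.outer and (lambda t:t@t))
        print(n,k,len(q),np.round(r[0],1),np.round(r[1],1),"long axis deg",round(np.degrees(np.arctan2(l[1],l[0]))%180,1), "z90",np.percentile(q[:,2],90).round(4))
# rack
c0=np.array([.539,-.331]); R=np.hypot(*(P[:,:2]-c0).T)<.13
h,s,v=hsv.T
cols={"yellow":(23,35),"orange":(8,19),"green":(40,90)}
m=R&(P[:,2]>.116)&(P[:,2]<.13)
q=P[m]; r=cv2.minAreaRect((q[:,:2]*1000).astype(np.float32)); b=cv2.boxPoints(r);print("racktop",len(q),r)
for n,(a,z) in cols.items():
    k=R&(h>=a)&(h<=z)&(s>170)&(v>150)&(P[:,2]>.04); print(n,k.sum(),np.round(np.median(P[k],0),3) if k.any() else "")
e=[b[1]-b[0],b[2]-b[1]]; l=max(e,key=lambda t:t@t); th=np.arctan2(l[1],l[0]); print("long deg",np.degrees(th))
Y=np.array([np.cos(th),np.sin(th)]); Y=-Y if Y[1]>0 else Y
X=np.array([Y[1],-Y[0]]); c=np.array(r[0])/1000
for k,d in enumerate(D):
    Q=d["P"][d["r"]>0]; q=Q[(np.hypot(*(Q[:,:2]-c).T)<.13)&(Q[:,2]>.118)&(Q[:,2]<.128)][:,:2]-c
    hy=np.histogram(q@Y*1000,np.arange(-94,95,4)); print(k,"Yhist",[(int(a),int(n)) for n,a in zip(*hy)])
    hx=np.histogram(q@X*1000,np.arange(-80,81,4)); print(k,"Xhist",[(int(a),int(n)) for n,a in zip(*hx)])
s=snapshot("scene")["frame"]
cv2.imwrite("pics/crop.png",cv2.resize(s[110:380,110:370],None,fx=2.2,fy=2.2,interpolation=cv2.INTER_CUBIC))
from scipy.spatial.transform import Rotation as Ro
print(Ro.from_rotvec(state()["tcp_rot"]).as_matrix().round(3))
E
python3 b.py
```

```text
red 0 446 [603.1 -97.1] [ 24.1 106.2] long axis deg 158.9 z90 0.1603
red 1 318 [605.  -91.4] [ 27.5 106.7] long axis deg 158.4 z90 0.16
red 2 764 [604.  -94.2] [ 31.3 106.8] long axis deg 159.8 z90 0.1601
blue 0 351 [630.6  67.5] [ 23.5 107. ] long axis deg 155.4 z90 0.1603
blue 1 429 [632.5  73.8] [ 24.4 105.6] long axis deg 154.2 z90 0.1602
blue 2 780 [632.   70.8] [ 30.6 107.1] long axis deg 155.4 z90 0.1602
racktop 2934 ((539.4412841796875, -331.8111877441406), (142.48680114746094, 174.37478637695312), 22.62884521484375)
yellow 0 
orange 130 [ 0.563 -0.366  0.11 ]
green 0 
long deg -67.37116
0 Yhist [(-94, 0), (-90, 0), (-86, 1), (-82, 76), (-78, 107), (-74, 191), (-70, 21), (-66, 0), (-62, 0), (-58, 0), (-54, 0), (-50, 0), (-46, 0), (-42, 0), (-38, 37), (-34, 18), (-30, 3), (-26, 2), (-22, 43), (-18, 93), (-14, 28), (-10, 15), (-6, 9), (-2, 92), (2, 174), (6, 38), (10, 0), (14, 0), (18, 0), (22, 0), (26, 0), (30, 0), (34, 0), (38, 2), (42, 5), (46, 0), (50, 0), (54, 30), (58, 89), (62, 32), (66, 7), (70, 19), (74, 106), (78, 172), (82, 237), (86, 40), (90, 0)]
0 Xhist [(-80, 0),
[... 656 characters left out ...]
 (2, 17), (6, 1), (10, 0), (14, 0), (18, 0), (22, 0), (26, 0), (30, 0), (34, 0), (38, 0), (42, 0), (46, 4), (50, 12), (54, 12), (58, 5), (62, 1), (66, 16), (70, 38), (74, 40), (78, 22), (82, 10), (86, 1), (90, 0)]
1 Xhist [(-80, 0), (-76, 0), (-72, 6), (-68, 8), (-64, 11), (-60, 11), (-56, 16), (-52, 12), (-48, 14), (-44, 14), (-40, 20), (-36, 12), (-32, 17), (-28, 13), (-24, 17), (-20, 13), (-16, 15), (-12, 20), (-8, 21), (-4, 15), (0, 15), (4, 14), (8, 16), (12, 14), (16, 15), (20, 14), (24, 14), (28, 20), (32, 16), (36, 15), (40, 16), (44, 11), (48, 11), (52, 10), (56, 8), (60, 9), (64, 3), (68, 0), (72, 0), (76, 0)]
[[ 0.972  0.236 -0.001]
 [ 0.236 -0.972  0.002]
 [-0.    -0.002 -1.   ]]
```

View pics/crop.png

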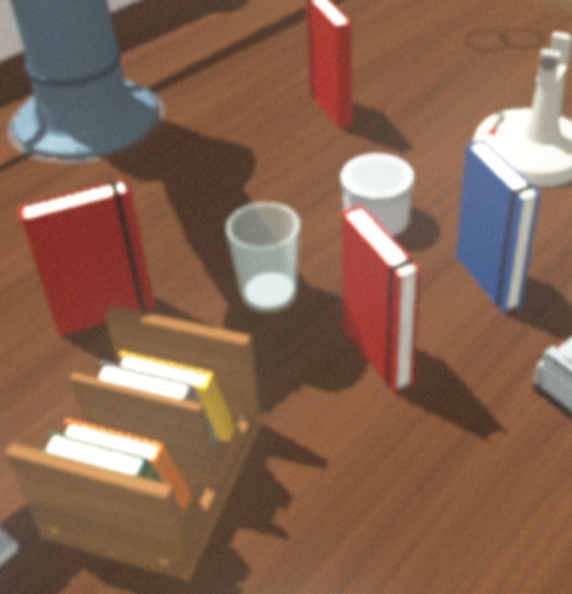

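The crop shows three red planners. At scene pixel (282,245) one stands at (604,-94) mm, 611 mm from the base. The others, at (150,228) and (260,138), are 411 mm and 350 mm away. So the one at (282,245) is the one meant. The yellow book is in the bay nearer the base, so rack +y points along −67.4° in world.

carry_out --delta_pos '[[19,22,3],[19,22,3],[19,22,3],[19,22,3],[19,22,3],[19,22,3],[19,22,3],[19,22,3],[19,22,3],[19,22,3],[19,22,3],[19,22,3]]' --turn '[[0,0,-2.8],[0,0,-2.8],[0,0,-2.8],[0,0,-2.8],[0,0,-2.8],[0,0,-2.8],[0,0,-2.8],[0,0,-2.8],[0,0,-2.8],[0,0,-2.8],[0,0,-2.8],[0,0,-2.8]]' --jaw 1 --squeeze 50

```text
clock: 1.35
eef_pos: [0.3815, -0.3666, 0.2671]
tcp_rot: [-3.093, 0.548, 0.001]
wrist_force: [1.1, -0.1, 0.1]
finger_gap: 0.0853
grasp_force: 0.0
```

carry_out --delta_pos '[[19,22,0],[19,22,0],[19,22,0],[19,22,0],[19,22,0],[19,22,0],[19,22,0],[19,22,0],[19,22,0],[19,22,0],[19,22,0],[0,0,0]]' --turn '[[0,0,0],[0,0,0],[0,0,0],[0,0,0],[0,0,0],[0,0,0],[0,0,0],[0,0,0],[0,0,0],[0,0,0],[0,0,0],[0,0,0]]'

```text
clock: 2.55
eef_pos: [0.5923, -0.1195, 0.2669]
tcp_rot: [-3.092, 0.531, -0.001]
wrist_force: [0.5, 1.0, 0.9]
finger_gap: 0.0855
grasp_force: 0.0
```

carry_out --delta_pos '[[6,12,0],[6,13,0],[0,0,-25],[0,0,-25],[0,0,-25],[0,0,-25],[0,0,-25],[0,0,-18],[0,0,0],[0,0,0]]' --turn '[[0,0,-1],[0,0,0],[0,0,0],[0,0,0],[0,0,0],[0,0,0],[0,0,0],[0,0,0],[0,0,0],[0,0,0]]'

```text
clock: 3.55
eef_pos: [0.602, -0.1007, 0.1243]
tcp_rot: [-3.089, 0.572, 0.001]
wrist_force: [0.2, -0.1, 0.3]
finger_gap: 0.085
grasp_force: 0.0
```

carry_out --delta_pos '[[0,0,0],[0,0,0],[0,0,0],[0,0,0],[0,0,0],[0,0,0],[0,0,0],[0,0,0],[0,0,0],[0,0,0]]' --turn '[[0,0,0],[0,0,0],[0,0,0],[0,0,0],[0,0,0],[0,0,0],[0,0,0],[0,0,0],[0,0,0],[0,0,0]]' --jaw -1

```text
clock: 4.55
eef_pos: [0.6031, -0.1001, 0.1251]
tcp_rot: [-3.088, 0.571, -0.003]
wrist_force: [1.5, 2.7, 4.8]
finger_gap: 0.0212
grasp_force: 51.8
```

carry_out --delta_pos '[[0,0,5],[0,0,10],[0,0,15],[0,0,20],[0,0,20],[0,0,20],[0,0,20],[0,0,20],[0,0,15],[0,0,10],[0,0,0]]' --turn '[[0,0,0],[0,0,0],[0,0,0],[0,0,0],[0,0,0],[0,0,0],[0,0,0],[0,0,0],[0,0,0],[0,0,0],[0,0,0]]'

```text
clock: 5.65
eef_pos: [0.603, -0.1009, 0.2813]
tcp_rot: [3.089, -0.572, 0.005]
wrist_force: [0.1, -0.3, -3.8]
finger_gap: 0.0214
grasp_force: 50.9
```

carry_out --delta_pos '[[-5,-15,0],[-5,-20,0],[-5,-22,0],[-5,-22,0],[-5,-22,0],[-5,-22,0],[-5,-22,0],[-5,-22,0],[-5,-22,0],[-5,-22,0],[-4,-20,0],[-2,-18,0]]' --turn '[[0,0,3.6],[0,0,3.6],[0,0,3.6],[0,0,3.6],[0,0,3.6],[0,0,3.6],[0,0,3.6],[0,0,3.6],[0,0,3.6],[0,0,3.6],[0,0,3.6],[0,0,4]]'

```text
clock: 6.85
eef_pos: [0.5445, -0.3509, 0.2774]
tcp_rot: [-3.078, -0.618, 0.005]
wrist_force: [0.5, 0.4, -2.9]
finger_gap: 0.021
grasp_force: 50.8
```

carry_out --delta_pos '[[0,0,0],[0,0,0],[0,0,0],[0,0,0]]' --turn '[[0,0,0],[0,0,0],[0,0,0],[0,0,0]]'

```text
clock: 7.25
eef_pos: [0.5469, -0.3475, 0.2791]
tcp_rot: [-3.079, -0.62, -0.0]
wrist_force: [0.2, 0.5, -2.5]
finger_gap: 0.0219
grasp_force: 50.8
```

```bash
cat > c.py <<'E'
# measure held planner vs rack, per view, in rack frame (racktop found per view at z .122)
from h import *
import sys
tag,col=sys.argv[1:3]
from scipy.spatial.transform import Rotation as Ro
st=state(); Rm=Ro.from_rotvec(st["tcp_rot"]).as_matrix(); e=st["eef_pos"]
print("tcp",e.round(4),"yaw y",np.degrees(np.arctan2(Rm[1,1],Rm[0,1])).round(2)%180,"tool z",Rm[:,2].round(4),"F",st["wrist_force"].round(1),"g",st["grasp_force"],st["finger_gap"])
th=np.radians(-67.4); Y=np.array([np.cos(th),np.sin(th)]); X=np.array([Y[1],-Y[0]]); c=np.array([.5394,-.3318])
print("tcp in rack xy mm",((e[:2]-c)@X*1000).round(1),((e[:2]-c)@Y*1000).round(1))
for n in("scene","side"):
    s=snapshot(n); cv2.imwrite(f"pics/{n}_{tag}.png",s["frame"]); P=cloud(s); np.savez(f"{n}_{tag}.npz",P=P,f=s["frame"],r=s["range_z"])
    hsv=cv2.cvtColor(s["frame"],cv2.COLOR_BGR2HSV).astype(int)
    h,sa,v=hsv[...,0],hsv[...,1],hsv[...,2]
    m=((h<8)|(h>170))if col=="red" else (h>100)&(h<130)
    m=m&(sa>110)&(v>50)&(np.hypot(P[...,0]-e[0],P[...,1]-e[1])<.09)&(s["range_z"]>0)&(P[...,2]>e[2]-.14)
    m=cv2.erode(m.astype(np.uint8),np.ones((3,3)))>0
    q=P[m]; x=(q[:,:2]-c)@X*1000; y=(q[:,:2]-c)@Y*1000; z=q[:,2]*1000
    A=np.c_[x,z-z.mean(),np.ones(len(x))]; k=np.ones(len(x),bool)
    for _ in range(4):
        f=np.linalg.lstsq(A[k],y[k],rcond=None)[0]; k=abs(A@f-y)<2.5
    print(n,m.sum(),k.sum(),"face: y at x=0 %.1f yaw %.2f tilt %.2f deg"%(f[2],np.degrees(np.arctan(f[0])),np.degrees(np.arctan(f[1]))),"x range",np.percentile(x[k],[1,99]).round(1),"zmin %.1f zmax %.1f"%tuple(np.percentile(z[k],[1,99])))
E
python3 c.py r1 red
```

```text
tcp [ 0.5469 -0.3475  0.2791] yaw y 112.77 tool z [ 0.      0.0011 -1.    ] F [ 0.2  0.5 -2.5] g 50.779759883880615 0.02185086309847214
tcp in rack xy mm -0.9 17.4
scene 2827 2807 face: y at x=0 29.5 yaw 0.40 tilt 0.05 deg x range [-47.6  50.1] zmin 161.0 zmax 308.8
side 1751 1357 face: y at x=0 7.2 yaw 0.50 tilt 0.52 deg x range [-54.   46.1] zmin 158.5 zmax 307.7
```

```bash
cat > d.py <<'E'
from h import *
import sys
tag=sys.argv[1]
th=np.radians(-67.4); Y=np.array([np.cos(th),np.sin(th)]); X=np.array([Y[1],-Y[0]]); c=np.array([.5394,-.3318])
for n,y0 in(("scene",84),("side",-84)):
    d=np.load(f"{n}_{tag}.npz"if tag!="0" else f"{n}0.npz"); P=d["P"][d["r"]>0]
    x=(P[:,:2]-c)@X*1000; y=(P[:,:2]-c)@Y*1000; z=P[:,2]*1000
    def fit(m,a,b,t):
        A=np.c_[a[m],z[m]-70,np.ones(m.sum())]; bb=b[m]; k=np.ones(m.sum(),bool)
        for _ in range(5):
            f=np.linalg.lstsq(A[k],bb[k],rcond=None)[0]; k=abs(A@f-bb)<2
        print(n,t,k.sum(),"offset %.1f yaw %.2f tilt %.2f"%(f[2],*np.degrees(np.arctan(f[:2]))))
    fit((abs(y-y0)<8)&(abs(x)<60)&(z>15)&(z<115),x,y,"end face y")
    fit((abs(x+69)<8)&(abs(y)<95)&((z>5)&(z<30)),y,x,"rail -x")
    m=(abs(x)<60)&(abs(y-y0)<10)&(z>20)&(z<117); print(" zmax",np.percentile(z[(abs(x)<60)&(abs(abs(y)-78)<4)&(z>100)&(z<135)],[10,50,90]).round(1))
    # panel tops / divider: mid band of y in top
    for lo,hi in((-92,-64),(-12,12),(64,92)):
        k=(abs(x)<60)&(y>lo)&(y<hi)&(z>119.5)&(z<126); print("  top y",lo,k.sum(),np.percentile(y[k],[3,50,97]).round(1) if k.any() else "")
    k=(z>119)&(z<126)&((y>68)&(y<90)|(y<-68)&(y>-90))&(abs(x)<85); print("  top x",np.percentile(x[k],[2,50,98]).round(1))
E
python3 d.py 0; python3 d.py r1
```

```text
scene end face y 1772 offset 85.8 yaw 0.41 tilt -0.35
scene rail -x 351 offset -66.4 yaw -0.60 tilt -0.17
 zmax [121.4 122.8 124.1]
  top y -92 313 [-80.8 -74.3 -69.8]
  top y -12 285 [-2.3  3.3  6.6]
  top y 64 448 [75.1 81.6 86.2]
  top x [-64.4  -1.2  67.3]
side end face y 956 offset -82.7 yaw 0.76 tilt -0.16
side rail -x 77 offset -70.3 yaw -0.73 tilt 0.53
 zmax [104.8 118.8 122. ]
  top y -92 110 [-84.5 -79.1 -72.8]
  top y -12 65 [-6.7 -1.3  4.3]
  top y 64 83 [67.3 74.9 83.2]
  top x [-66.9  -3.7  62.7]
scene end face y 1770 offset 85.8 yaw 0.42 tilt -0.33
scene rail -x 349 offset -66.3 yaw -0.65 tilt -0.04
 zmax [121.4 122.8 123.9]
  top y -92 173 [-80.9 -74.2 -69.7]
  top y -12 90 [-8.9  4.5  7.6]
  top y 64 450 [75.3 81.8 86.2]
  top x [-64.6 -14.6  66.3]
side end face y 985 offset -82.8 yaw 0.43 tilt 0.01
side rail -x 77 offset -70.6 yaw -0.50 tilt 0.36
 zmax [103.8 116.7 122.3]
  top y -92 111 [-85.  -79.7 -73.4]
  top y -12 76 [-7.  -2.1  3.5]
  top y 64 19 [69.9 72.3 78.2]
  top x [-67.8  -6.8  62.1]
```

Plane fits in both views agree: the planner centre is at rack y ≈ +16.8 mm and its yaw matches the rack to 0.1°. I'll shift it 3 mm away from the divider and lower it.

carry_out --delta_pos '[[0,-3,0],[0,0,0],[0,0,-8],[0,0,-8],[0,0,-8],[0,0,-8],[0,0,-8],[0,0,-8],[0,0,-8],[0,0,0]]' --turn '[[0,0,0],[0,0,0],[0,0,0],[0,0,0],[0,0,0],[0,0,0],[0,0,0],[0,0,0],[0,0,0],[0,0,0]]'

```text
clock: 8.35
eef_pos: [0.5451, -0.3522, 0.2213]
tcp_rot: [-3.078, -0.616, 0.004]
wrist_force: [0.3, -0.2, -3.0]
finger_gap: 0.0214
grasp_force: 50.7
```

```bash
python3 c.py r2 red; python3 d.py r2 | grep -E "face|rail"; python3 -c "
import cv2;a=cv2.imread('pics/scene_r2.png')[150:390,70:330];b=cv2.imread('pics/side_r2.png')[30:230,210:410]
cv2.imwrite('pics/r2c.png',cv2.hconcat([cv2.resize(a,(430,400)),cv2.resize(b,(370,400))]))"
```

```text
tcp [ 0.5451 -0.3522  0.2213] yaw y 112.63 tool z [-0.0028  0.0017 -1.    ] F [ 0.3 -0.2 -3. ] g 50.70886015892029 0.021390681962081118
tcp in rack xy mm 2.6 21.0
scene 2129 2124 face: y at x=0 33.2 yaw 0.33 tilt 0.09 deg x range [-44.   53.1] zmin 112.2 zmax 250.7
side 1386 1039 face: y at x=0 10.9 yaw 0.21 tilt -0.22 deg x range [-51.1  48.8] zmin 123.0 zmax 251.3
scene end face y 1778 offset 85.8 yaw 0.39 tilt -0.30
scene rail -x 343 offset -66.6 yaw -0.57 tilt -0.24
side end face y 959 offset -83.0 yaw 0.54 tilt -0.18
side rail -x 72 offset -71.1 yaw -0.44 tilt -0.22
```

View pics/r2c.png

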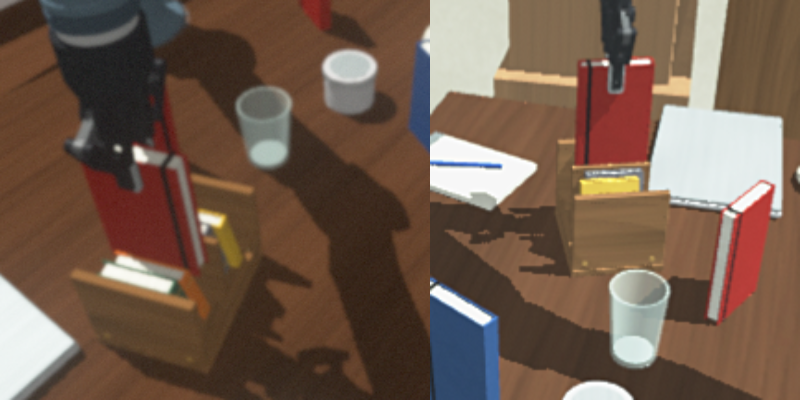

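The left half shows the red planner at (140,200) held upright over the V between the divider and the orange book (190,290). The right half shows it centred over the rack at (612,115). Lowering it slowly now, watching the force.

carry_out --delta_pos '[[0,0,-5],[0,0,-5],[0,0,-5],[0,0,-5],[0,0,-5],[0,0,-5],[0,0,0]]' --turn '[[0,0,0],[0,0,0],[0,0,0],[0,0,0],[0,0,0],[0,0,0],[0,0,0]]'

```text
clock: 9.15
eef_pos: [0.5455, -0.3502, 0.1915]
tcp_rot: [-3.076, -0.618, 0.003]
wrist_force: [-0.2, 2.4, -2.6]
finger_gap: 0.0214
grasp_force: 50.9
```

carry_out --delta_pos '[[0,0,-4],[0,0,-4],[0,0,-4],[0,0,-4],[0,0,-4],[0,0,0]]' --turn '[[0,0,0],[0,0,0],[0,0,0],[0,0,0],[0,0,0],[0,0,0]]'

```text
clock: 9.75
eef_pos: [0.5458, -0.3535, 0.1724]
tcp_rot: [3.08, 0.616, -0.001]
wrist_force: [-0.4, -0.0, -3.0]
finger_gap: 0.0214
grasp_force: 50.8
```

Forces are tiny, so I'll keep going.

carry_out --delta_pos '[[0,0,-4],[0,0,-4],[0,0,-4],[0,0,-4],[0,0,-4],[0,0,0]]' --turn '[[0,0,0],[0,0,0],[0,0,0],[0,0,0],[0,0,0],[0,0,0]]'

```text
clock: 10.35
eef_pos: [0.5456, -0.3527, 0.1523]
tcp_rot: [-3.08, -0.616, 0.002]
wrist_force: [-0.2, 0.9, -2.8]
finger_gap: 0.0215
grasp_force: 50.8
```

carry_out --delta_pos '[[0,0,-4],[0,0,-3],[0,0,-3],[0,0,0]]' --turn '[[0,0,0],[0,0,0],[0,0,0],[0,0,0]]'

```text
clock: 10.75
eef_pos: [0.5459, -0.3529, 0.1426]
tcp_rot: [-3.081, -0.616, 0.001]
wrist_force: [0.7, 0.1, -2.5]
finger_gap: 0.0213
grasp_force: 50.9
```

```bash
python3 c.py r3 red; python3 d.py r3 | grep -E "face|rail"; python3 -c "
import cv2;a=cv2.imread('pics/scene_r3.png')[150:390,70:330];b=cv2.imread('pics/side_r3.png')[30:230,210:410]
cv2.imwrite('pics/r3c.png',cv2.hconcat([cv2.resize(a,(430,400)),cv2.resize(b,(370,400))]))"
```

```text
tcp [ 0.5459 -0.3529  0.1426] yaw y 112.63 tool z [-5.e-04 -1.e-04 -1.e+00] F [ 0.7  0.1 -2.5] g 50.90816795825958 0.021327848701502405
tcp in rack xy mm 2.1 21.9
scene 474 474 face: y at x=0 34.4 yaw 0.35 tilt -0.03 deg x range [-45.   52.9] zmin 45.4 zmax 174.8
side 440 344 face: y at x=0 11.6 yaw 0.12 tilt -0.95 deg x range [-51.7  48.1] zmin 120.8 zmax 173.3
scene end face y 1773 offset 85.8 yaw 0.39 tilt -0.34
scene rail -x 351 offset -66.3 yaw -0.50 tilt 0.01
side end face y 997 offset -82.9 yaw 0.34 tilt -0.24
side rail -x 74 offset -70.4 yaw -0.62 tilt 0.50
```

carry_out --delta_pos '[[0,0,-1.5],[0,0,-1.5],[0,0,-1],[0,0,0]]' --turn '[[0,0,0],[0,0,0],[0,0,0],[0,0,0]]'

```text
clock: 11.25
eef_pos: [0.5461, -0.3528, 0.1391]
tcp_rot: [3.08, 0.616, -0.0]
wrist_force: [0.2, 0.1, -2.3]
finger_gap: 0.0216
grasp_force: 51.0
```

carry_out --delta_pos '[[0,0,-1],[0,0,-1],[0,0,0],[0,0,0]]' --turn '[[0,0,0],[0,0,0],[0,0,0],[0,0,0]]'

```text
clock: 11.65
eef_pos: [0.5461, -0.3528, 0.1372]
tcp_rot: [3.08, 0.616, 0.0]
wrist_force: [-0.9, 0.3, -3.1]
finger_gap: 0.0213
grasp_force: 51.0
```

carry_out --delta_pos '[[0,0,-1],[0,0,-0.5],[0,0,0]]' --turn '[[0,0,0],[0,0,0],[0,0,0]]'

```text
clock: 11.95
eef_pos: [0.5461, -0.3527, 0.1357]
tcp_rot: [-3.081, -0.616, 0.0]
wrist_force: [-0.2, -0.5, -3.4]
finger_gap: 0.0213
grasp_force: 50.9
```

carry_out --delta_pos '[[0,0,-0.5],[0,0,-0.5],[0,0,0]]' --turn '[[0,0,0],[0,0,0],[0,0,0]]'

```text
clock: 12.25
eef_pos: [0.5462, -0.3528, 0.1352]
tcp_rot: [3.08, 0.616, 0.0]
wrist_force: [-1.5, 1.0, 0.2]
finger_gap: 0.0212
grasp_force: 51.2
```

The planner is on the floor (wrist Fz went from −3 to 0). Releasing it and rising.

carry_out --delta_pos '[[0,0,0],[0,0,0],[0,0,0],[0,0,0],[0,0,0],[0,0,0]]' --turn '[[0,0,0],[0,0,0],[0,0,0],[0,0,0],[0,0,0],[0,0,0]]' --jaw 0

```text
clock: 12.85
eef_pos: [0.5462, -0.3527, 0.1348]
tcp_rot: [3.081, 0.616, 0.0]
wrist_force: [-0.2, 0.3, -0.4]
finger_gap: 0.0425
grasp_force: 0.0
```

carry_out --delta_pos '[[0,0,10],[0,0,20],[0,0,25],[0,0,25],[0,0,25],[0,0,25],[0,0,0]]' --turn '[[0,0,0],[0,0,0],[0,0,0],[0,0,0],[0,0,0],[0,0,0],[0,0,0]]'

```text
clock: 13.55
eef_pos: [0.549, -0.3541, 0.2709]
tcp_rot: [3.074, 0.615, 0.012]
wrist_force: [0.1, -0.5, 0.5]
finger_gap: 0.0427
grasp_force: 0.0
```

carry_out --delta_pos '[[5,20,0],[7,35,0],[8,37,0],[8,37,0],[8,37,0],[8,37,0],[8,37,0],[8,37,0],[8,37,0],[7,37,0],[5,35,0],[5,35,0]]' --turn '[[0,0,-4],[0,0,-4],[0,0,-4],[0,0,-4],[0,0,-4],[0,0,-4],[0,0,-4],[0,0,-4],[0,0,-4],[0,0,-4],[0,0,-4],[0,0,-3.6]]' --jaw 1

```text
clock: 14.75
eef_pos: [0.6308, 0.0698, 0.2643]
tcp_rot: [3.066, -0.683, -0.001]
wrist_force: [0.6, 0.0, 0.7]
finger_gap: 0.0854
grasp_force: 0.0
```

carry_out --delta_pos '[[0,35,0],[0,0,0],[0,0,0],[0,0,0],[0,0,0]]' --turn '[[0,0,0],[0,0,0],[0,0,0],[0,0,0],[0,0,0]]'

```text
clock: 15.25
eef_pos: [0.6314, 0.1006, 0.2645]
tcp_rot: [3.065, -0.684, -0.0]
wrist_force: [-0.6, -0.8, -0.7]
finger_gap: 0.0854
grasp_force: 0.0
```

```bash
sed -i 's/^for n in("scene","side"):/if col=="blue0": c=np.array([.6315,.0707]); th=np.radians(65); Y=np.array([np.cos(th),np.sin(th)]); X=np.array([Y[1],-Y[0]]); e=np.r_[c,.12]; print("tcp err",(st["eef_pos"][:2]-c)*1000)\n&/' c.py; python3 c.py b0 blue0; python3 d.py b0|grep -E "face|rail"; python3 -c "
import cv2;a=cv2.imread('pics/scene_b0.png')[150:390,70:330];b=cv2.imread('pics/side_b0.png')[30:230,210:410]
cv2.imwrite('pics/b0c.png',cv2.hconcat([cv2.resize(a,(430,400)),cv2.resize(b,(370,400))]))"
```

```text
tcp [0.6314 0.1006 0.2645] yaw y 64.83 tool z [-3.0e-04 -1.3e-03 -1.0e+00] F [-0.6 -0.8 -0.7] g 0.0 0.08542190320469482
tcp in rack xy mm -251.1 -363.9
tcp err [-0.1457026  29.94423915]
scene 336 336 face: y at x=0 -13.3 yaw -0.31 tilt 0.08 deg x range [-40.3  21.5] zmin 16.6 zmax 150.0
side 1758 1483 face: y at x=0 13.1 yaw -0.01 tilt 0.02 deg x range [-52.   46.2] zmin 9.1 zmax 154.9
scene end face y 1771 offset 85.8 yaw 0.40 tilt -0.34
scene rail -x 346 offset -66.7 yaw -0.54 tilt -0.43
side end face y 983 offset -82.8 yaw 0.39 tilt 0.08
side rail -x 83 offset -70.5 yaw -0.65 tilt 0.35
```

View pics/b0c.png

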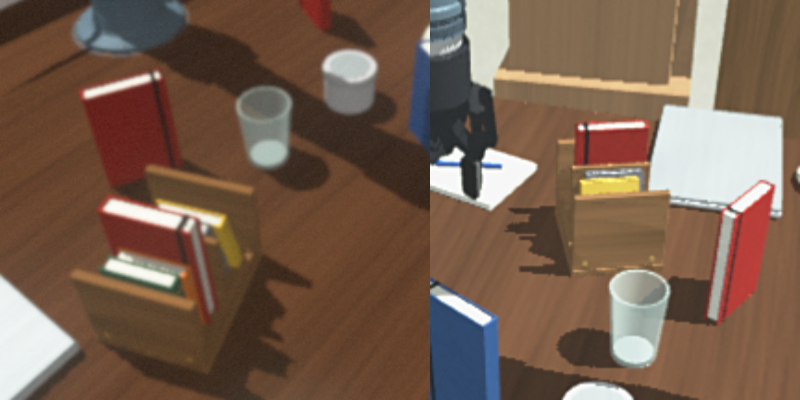

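The left half shows the red planner upright in bay_b at (155,250), with orange and green righted beside it at (140,275). The rack hasn't moved. The blue planner's centre is confirmed by its two faces at ±13 mm.

carry_out --delta_pos '[[0,-15,0],[0,-15,0],[0,0,0],[0,0,-25],[0,0,-25],[0,0,-25],[0,0,-25],[0,0,-25],[0,0,-15],[0,0,0],[0,0,0]]' --turn '[[0,0,0],[0,0,0],[0,0,0],[0,0,0],[0,0,0],[0,0,0],[0,0,0],[0,0,0],[0,0,0],[0,0,0],[0,0,0]]'

```text
clock: 16.45
eef_pos: [0.6316, 0.0732, 0.1253]
tcp_rot: [-3.067, 0.68, -0.001]
wrist_force: [0.1, -0.8, 0.5]
finger_gap: 0.0855
grasp_force: 0.0
```

carry_out --delta_pos '[[0,0,0],[0,0,0],[0,0,0],[0,0,0],[0,0,0],[0,0,0],[0,0,0],[0,0,0],[0,0,0],[0,0,0]]' --turn '[[0,0,0],[0,0,0],[0,0,0],[0,0,0],[0,0,0],[0,0,0],[0,0,0],[0,0,0],[0,0,0],[0,0,0]]' --jaw -1

```text
clock: 17.45
eef_pos: [0.6315, 0.073, 0.1254]
tcp_rot: [3.067, -0.679, 0.001]
wrist_force: [-1.2, -1.2, 5.2]
finger_gap: 0.0216
grasp_force: 50.2
```

carry_out --delta_pos '[[0,0,5],[0,0,10],[0,0,15],[0,0,20],[0,0,20],[0,0,20],[0,0,20],[0,0,20],[0,0,15],[0,0,10],[0,0,0]]' --turn '[[0,0,0],[0,0,0],[0,0,0],[0,0,0],[0,0,0],[0,0,0],[0,0,0],[0,0,0],[0,0,0],[0,0,0],[0,0,0]]'

```text
clock: 18.55
eef_pos: [0.6321, 0.0737, 0.2819]
tcp_rot: [-3.066, 0.679, -0.005]
wrist_force: [0.7, -0.1, -2.1]
finger_gap: 0.0214
grasp_force: 49.3
```

carry_out --delta_pos '[[-5,-15,0],[-8,-25,0],[-10,-32,0],[-10,-32,0],[-10,-32,0],[-11,-32,0],[-11,-32,0],[-11,-32,0],[-11,-32,0],[-10,-32,0],[-10,-32,0],[-8,-26,0]]' --turn '[[0,0,4],[0,0,4],[0,0,4],[0,0,4],[0,0,4],[0,0,4],[0,0,4],[0,0,4],[0,0,4],[0,0,4],[0,0,4],[0,0,3.8]]'

```text
clock: 19.75
eef_pos: [0.5141, -0.2829, 0.2782]
tcp_rot: [-3.078, -0.623, 0.004]
wrist_force: [0.7, 0.6, -3.1]
finger_gap: 0.0217
grasp_force: 49.3
```

carry_out --delta_pos '[[0,0,0],[0,0,0],[0,0,0],[0,0,0]]' --turn '[[0,0,0],[0,0,0],[0,0,0],[0,0,0]]'

```text
clock: 20.15
eef_pos: [0.5169, -0.2785, 0.2795]
tcp_rot: [-3.077, -0.626, -0.0]
wrist_force: [0.0, 0.5, -3.6]
finger_gap: 0.0213
grasp_force: 49.5
```

```bash
python3 c.py b1 blue; python3 d.py b1|grep -E "face|rail"
```

```text
tcp [ 0.5169 -0.2785  0.2795] yaw y 113.0 tool z [-2.0e-04  1.2e-03 -1.0e+00] F [ 0.   0.5 -3.6] g 49.52190041542053 0.021256631991586124
tcp in rack xy mm 0.3 -57.9
scene 2228 2226 face: y at x=0 -44.9 yaw 0.24 tilt 0.28 deg x range [-47.4  46.3] zmin 166.4 zmax 307.4
side 1812 1457 face: y at x=0 -67.8 yaw 0.53 tilt -0.58 deg x range [-53.1  44.1] zmin 160.0 zmax 307.6
scene end face y 1760 offset 85.8 yaw 0.42 tilt -0.33
scene rail -x 354 offset -66.6 yaw -0.57 tilt -0.30
side end face y 986 offset -83.0 yaw 0.59 tilt -0.23
side rail -x 72 offset -71.0 yaw -0.44 tilt -0.24
```

carry_out --delta_pos '[[-1.5,-3,0],[0,0,0],[0,0,-8],[0,0,-8],[0,0,-8],[0,0,-8],[0,0,-8],[0,0,-8],[0,0,-8],[0,0,0]]' --turn '[[0,0,0],[0,0,0],[0,0,0],[0,0,0],[0,0,0],[0,0,0],[0,0,0],[0,0,0],[0,0,0],[0,0,0]]'

```text
clock: 21.25
eef_pos: [0.5136, -0.2832, 0.2219]
tcp_rot: [-3.077, -0.621, 0.004]
wrist_force: [-0.5, 0.2, -3.8]
finger_gap: 0.0213
grasp_force: 49.4
```

```bash
python3 c.py b2 blue; python3 d.py b2|grep -E "face|rail"
```

```text
tcp [ 0.5136 -0.2832  0.2219] yaw y 112.83 tool z [-0.0029  0.0016 -1.    ] F [-0.5  0.2 -3.8] g 49.42544639110565 0.021315244646203452
tcp in rack xy mm 5.2 -54.8
scene 1189 1186 face: y at x=0 -42.5 yaw 0.06 tilt 0.04 deg x range [-41.7  50.9] zmin 141.6 zmax 250.4
side 1426 1136 face: y at x=0 -64.5 yaw 0.14 tilt -0.55 deg x range [-48.9  48. ] zmin 122.8 zmax 250.9
scene end face y 1772 offset 85.8 yaw 0.41 tilt -0.30
scene rail -x 347 offset -66.0 yaw -0.44 tilt 0.43
side end face y 996 offset -82.7 yaw 0.38 tilt 0.04
side rail -x 76 offset -71.2 yaw -0.51 tilt -0.45
```

carry_out --delta_pos '[[0,0,-5],[0,0,-5],[0,0,-5],[0,0,-5],[0,0,-5],[0,0,-5],[0,0,0]]' --turn '[[0,0,0],[0,0,0],[0,0,0],[0,0,0],[0,0,0],[0,0,0],[0,0,0]]'

```text
clock: 22.05
eef_pos: [0.5138, -0.281, 0.192]
tcp_rot: [-3.075, -0.624, 0.004]
wrist_force: [-0.3, 2.1, -3.6]
finger_gap: 0.0214
grasp_force: 49.4
```

carry_out --delta_pos '[[0,0,-4],[0,0,-4],[0,0,-4],[0,0,-4],[0,0,-4],[0,0,0]]' --turn '[[0,0,0],[0,0,0],[0,0,0],[0,0,0],[0,0,0],[0,0,0]]'

```text
clock: 22.65
eef_pos: [0.5143, -0.2844, 0.1729]
tcp_rot: [3.079, 0.621, -0.001]
wrist_force: [0.6, 0.4, -3.3]
finger_gap: 0.0214
grasp_force: 49.6
```

carry_out --delta_pos '[[0,0,-4],[0,0,-4],[0,0,-4],[0,0,-4],[0,0,-4],[0,0,-4],[0,0,-4],[0,0,0]]' --turn '[[0,0,0],[0,0,0],[0,0,0],[0,0,0],[0,0,0],[0,0,0],[0,0,0],[0,0,0]]'

```text
clock: 23.45
eef_pos: [0.5141, -0.2837, 0.1449]
tcp_rot: [-3.079, -0.622, 0.002]
wrist_force: [-1.5, 1.2, -3.0]
finger_gap: 0.0214
grasp_force: 49.6
```

carry_out --delta_pos '[[0,0,-2.5],[0,0,-2.5],[0,0,-2],[0,0,-1],[0,0,0]]' --turn '[[0,0,0],[0,0,0],[0,0,0],[0,0,0],[0,0,0]]'

```text
clock: 23.95
eef_pos: [0.5146, -0.284, 0.1377]
tcp_rot: [3.079, 0.621, -0.0]
wrist_force: [0.1, -0.5, -3.5]
finger_gap: 0.0212
grasp_force: 49.6
```

carry_out --delta_pos '[[0,0,-0.5],[0,0,-0.5],[0,0,0]]' --turn '[[0,0,0],[0,0,0],[0,0,0]]'

```text
clock: 24.25
eef_pos: [0.5147, -0.2839, 0.1368]
tcp_rot: [3.079, 0.622, 0.0]
wrist_force: [-0.2, -0.1, -2.2]
finger_gap: 0.0216
grasp_force: 49.7
```

carry_out --delta_pos '[[0,0,-0.5],[0,0,0],[0,0,0]]' --turn '[[0,0,0],[0,0,0],[0,0,0]]'

```text
clock: 24.55
eef_pos: [0.5147, -0.2838, 0.1363]
tcp_rot: [3.079, 0.622, 0.0]
wrist_force: [-0.3, 0.1, -3.1]
finger_gap: 0.0218
grasp_force: 49.7
```

carry_out --delta_pos '[[0,0,-0.5],[0,0,0],[0,0,0]]' --turn '[[0,0,0],[0,0,0],[0,0,0]]'

```text
clock: 24.85
eef_pos: [0.5146, -0.2837, 0.1357]
tcp_rot: [-3.079, -0.622, 0.0]
wrist_force: [0.2, -1.3, -3.1]
finger_gap: 0.0214
grasp_force: 49.7
```

carry_out --delta_pos '[[0,0,-0.5],[0,0,0],[0,0,0]]' --turn '[[0,0,0],[0,0,0],[0,0,0]]'

```text
clock: 25.15
eef_pos: [0.5148, -0.2838, 0.1355]
tcp_rot: [3.079, 0.622, 0.0]
wrist_force: [-0.2, 0.1, -1.3]
finger_gap: 0.0215
grasp_force: 49.9
```

carry_out --delta_pos '[[0,0,-0.3],[0,0,0],[0,0,0]]' --turn '[[0,0,0],[0,0,0],[0,0,0]]'

```text
clock: 25.45
eef_pos: [0.5148, -0.2839, 0.1355]
tcp_rot: [3.079, 0.622, 0.0]
wrist_force: [-1.3, -0.5, 1.4]
finger_gap: 0.0213
grasp_force: 50.3
```

carry_out --delta_pos '[[0,0,0],[0,0,0],[0,0,0],[0,0,0],[0,0,0],[0,0,0]]' --turn '[[0,0,0],[0,0,0],[0,0,0],[0,0,0],[0,0,0],[0,0,0]]' --jaw 0

```text
clock: 26.05
eef_pos: [0.5147, -0.2837, 0.1349]
tcp_rot: [-3.079, -0.622, -0.0]
wrist_force: [-0.0, 0.4, 0.6]
finger_gap: 0.0427
grasp_force: 0.0
```

carry_out --delta_pos '[[0,0,10],[0,0,20],[0,0,25],[0,0,25],[0,0,25],[0,0,25],[0,30,0],[0,40,0],[0,40,0],[0,40,0],[0,40,0],[0,30,0]]' --turn '[[0,0,0],[0,0,0],[0,0,0],[0,0,0],[0,0,0],[0,0,0],[0,0,0],[0,0,0],[0,0,0],[0,0,0],[0,0,0],[0,0,0]]'

```text
clock: 27.25
eef_pos: [0.5146, -0.0603, 0.2661]
tcp_rot: [-3.078, -0.626, -0.002]
wrist_force: [0.3, -0.7, 0.1]
finger_gap: 0.0424
grasp_force: 0.0
```

```bash
cat > e.py <<'E'
from h import *
th=np.radians(-67.0); Y=np.array([np.cos(th),np.sin(th)]); X=np.array([Y[1],-Y[0]]); c=np.array([.5394,-.3318])+Y*.0015
ims=[]
for n in("scene","side"):
    s=snapshot(n); P=cloud(s); np.savez(f"{n}_fin.npz",P=P,f=s["frame"],r=s["range_z"])
    a=s["frame"][150:390,70:330] if n=="scene" else s["frame"][30:230,210:410]; ims.append(cv2.resize(a,(430,400) if n=="scene" else (370,400)))
    h,sa,v=cv2.cvtColor(s["frame"],cv2.COLOR_BGR2HSV).astype(int).transpose(2,0,1)
    x=(P[...,:2]-c)@X*1000; y=(P[...,:2]-c)@Y*1000; z=P[...,2]*1000
    for col,y0,m in(("red",20,((h<6)|(h>170))&(sa>130)),("blue",-55,(h>100)&(h<130)&(sa>110))):
        m=m&(abs(y-y0)<25)&(abs(x)<70)&(z>30)&(z<190)
        A=np.c_[x[m],z[m]-150,np.ones(m.sum())]; b=y[m]; k=np.ones(len(b),bool)
        for _ in range(4): f=np.linalg.lstsq(A[k],b[k],rcond=None)[0]; k=abs(A@f-b)<2.5
        print(n,col,k.sum(),"face y %.1f yaw %.2f tilt %.2f"%(f[2],*np.degrees(np.arctan(f[:2]))),"x",np.percentile(x[m],[1,99]).round(1),"top",np.percentile(z[m],99).round(1))
cv2.imwrite("pics/fin.png",cv2.hconcat(ims)); print(state()["eef_pos"],state()["clock"])
E
python3 e.py; python3 d.py fin|grep -E "face|rail"
```

```text
scene red 979 face y 32.8 yaw -0.15 tilt -0.12 x [-46.5  55.7] top 171.6
scene blue 34 face y -43.0 yaw -0.31 tilt -0.69 x [-42.8  51.5] top 169.3
side red 129 face y 9.6 yaw 1.67 tilt -7.19 x [-50.9  52.4] top 170.1
side blue 452 face y -65.6 yaw -0.38 tilt -0.99 x [-50.2  49.8] top 169.0
[ 0.51495526 -0.05681046  0.26626922] 27.35
scene end face y 1762 offset 85.8 yaw 0.42 tilt -0.29
scene rail -x 355 offset -66.3 yaw -0.57 tilt 0.07
side end face y 965 offset -82.8 yaw 0.27 tilt 0.07
side rail -x 77 offset -70.2 yaw -0.58 tilt 0.60
```

View pics/fin.png

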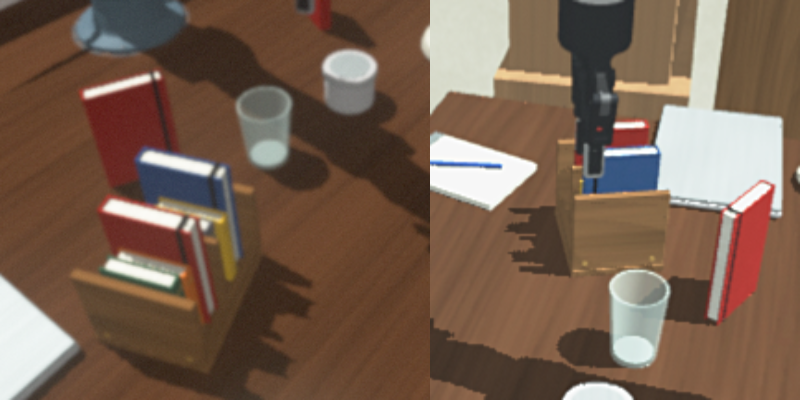

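The final view shows blue at (185,205) and red at (155,255), both upright with their tops about 170 mm up, so both are on the rack's floor. With only about 7 mm of slack left, the pocket books can lean 4° at most. The rack hasn't moved and the gripper is clear.

```bash
python3 -c "
from plant import job_done
print(job_done())"
```

```text
the job is handed in; nothing more can be done
None
```

Job handed in at about 27 s: the red planner is in bay_b and the blue one in bay_a, both measured upright on the rack floor, the pocket books eased upright beside them, and the rack and bystanders left undisturbed; no verdict came back from the hand-in call.

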